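# Set the drone test supply to its mark and energise it

### The arm

A 6-joint arm with a two-finger parallel gripper is mounted at the origin on the work surface. World frame = base frame: x ahead of the robot, y to its left, z up, the work surface at z = 0. Lengths are in m, angles in rad, forces in N, time in s.
With the tool pointing down it reaches from about 0.25 to 0.725 m from the base axis. Payload 4 kg.
Tool frame: the origin (TCP) lies at the very end of the fingers, on their centre line; the grasp point (between the pads) lies 19 mm behind it; z points along the fingers, y is the line along which they close (so a half turn about z gives the same grasp; the last joint's range is limited). The gripper opens to 85 mm and grips with 20 to 120 N. Pads are 22 mm wide; open, the fingers measure 114 mm over their backs; the gripper's body (76 mm by 85 mm) begins 54 mm behind the grasp point. The pads swing forward as they close: fully open they stand 13 mm farther back than shut.
Start: joints at [-1.138, 0.241, 0.005, 1.335, 0, 1.571], TCP at [0.21, -0.454, 0.231] pointing down, gripper open.
Joint ranges: [-2.72, 2.72], [-1.05, 1.87], [-1.09, 1.28], [-1.99, 2.15], [-1.42, 1.44], [-3.14, 3.14]. Speed limits (rad/s): [2.79, 2.79, 3.14, 3.14, 3.14, 3.14].

### API

Orientations are given as a unit quaternion [w, x, y, z].
In Python, from station import manip, snapshot, camera_info, job gives the robot as it stands.
- The arm moves only by the tool arm_command, never from a script. Its argument "moves" is a list of rows, each an object with "xyz": the shift along the tool's x, y, z in mm, a list of three; "angular": the turn, a rotation vector about the tool's x, y, z in rad, a list of three; "grip": the closure, from -1 (fully open) to 1 (shut). A call has 1 to 20 rows; each row is the pose to reach, as a shift and turn from the pose commanded when the call began, along the tool's axes at that moment; what a row does not reach only later rows make up. A row lasts 1/8 s, in which the tool goes at most 62.5 mm and 10.7 degrees, less where a joint would pass 70% of its speed; a pose out of reach is approached as far as the arm can. A call with a gripper value outside its range is refused whole. The fingers move at their own pace and stop on an object; "force" is the grip in N (left out, the last holds). Time passes only in rows, so rows that repeat a pose let the fingers close. It gives the time, the measured TCP pose, the force, the opening and the grip force at its end, in the units of the state.
- manip.get_obs(): the state, without advancing time (a new reading comes with each control period).
- snapshot(name): name is "scene" or "top" or "wrist"; returns the picture (420x560x3 uint8, red, green, blue); there is no depth.
- camera_info(name): a dict with "fx", "fy", "cx", "cy" (pixels), "k1" (the pictures are not rectified: a ray, as slopes to the right and down, at radius r is drawn at 1 + k1 r^2 times it, then the intrinsics apply), "cam_to_world" (4x4, takes a point from camera to world coordinates). Camera axes: x right, y up, looking along -z (the intrinsics and any distortion apply to the point x, -y, -z); pixel columns grow to the right and rows downward; lengths in m; the calibration is good to about 2 mm. A picture is of the moment at which its call begins: read the wrist's pose just before it. camera_info takes no time and is no camera call; for the wrist camera it gives the pose at the moment of the call.
- job.close_job(): hands the job in; it is judged then, once.
The state is a dict: "clock": time; "joint_positions": joint angles; "qvel": joint speeds; "joint_efforts": joint torques, N m; "position": TCP position; "ee_rot": TCP orientation; "force": force on the tool from outside, world axes, zero at the start; "ft_torque": the same for the moment, N m; "opening": opening from 0.0 (shut) to 1.0 (fully open); "grasp_force": force on a finger pad.
Only numpy, scipy, OpenCV 4.12 (cv2) and the standard library are available. Lean on these libraries where they do the work, as an engineer would, in place of code of your own. Each camera call takes 0.05 s, during which the arm holds its last target. There are 200 camera calls.

### The job

Turn the big bar-grip dial on the sloping panel of the blue bench supply clockwise until its white pointer stands at the orange mark on the scale, and let go of it. Then press the green palm plunger of the yellow switch box all the way down to its stop, keep it there for a moment without forcing it (under 40 N) and release it. Never press the plunger while the dial is off its mark, and leave the drone, bin, spool and screwdriver where they are.

Things in the scene. Friction and masses are not known exactly. Their poses are not given: they have to be found in the camera images.
- console: fixed blue bench supply, 210 (x) by 200 (y) by 160 mm high; origin at the centre of its underside, its front (low) side faces its own -x. Its grey top panel slopes: 50 mm high at the front edge, rising 30 degrees towards +x, so the panel's outward normal leans 30 degrees from vertical towards the console's -x
- dial_grip (a point): the point to grip on the dial: on its axis, 31 mm above the panel. Axes: z is the dial's axis, outward from the panel (30 degrees from vertical); x runs along the bar towards the white pointer; y is across the bar (close the fingers along y). The dial: a skirt disc 76 mm across, up to 7 mm above the panel, with a black bar 66 mm long, 16 mm thick, top 46 mm above the panel
- dial_pointer (a point): the tip of the white pointer, on the dial, 45 mm from its axis and 6 mm above the panel; turns with the dial
- dial (a joint): dial angle, rad: 0 at the counter-clockwise stop (pointer to the lower left seen from the robot), grows clockwise seen from above, stop at 4.712; takes about 0.2 N m to turn and stays where it is left; starts between 0.1 and 0.7
- mark_tip (a point): the point at the orange mark (a flat bar 22 by 7 mm on the black scale disc, 124 mm across, round the dial) where the pointer tip must come: also 45 mm from the dial's axis and 6 mm above the panel. Fixed during the run, somewhere between 2.2 and 3.6 rad of dial angle; its x axis points outward from the dial axis through the mark, as the dial's does through its pointer
- switch: fixed yellow switch box, 90 by 90 by 50 mm high, origin at the centre of its underside; carries the plunger upright at its centre
- plunger_top (a point): centre of the top face of the green plunger head (52 mm across, 14 mm thick), 100 mm above the bench when released; moves down with it
- plunger (a joint): how far the plunger is pressed, m: 0 released, 0.018 at its stop; the spring needs 3 N at first and 8 N at the stop, a rubber buffer
- bin: bystander: blue open parts bin, 120 by 100 by 50 mm high, loose, origin at the centre of its underside
- drone: bystander: black quadcopter with orange propellers, about 260 mm across and 48 mm high, loose, origin under its centre
- spool: bystander: red spool, 72 mm across, 50 mm high, standing, loose, origin at the centre of its underside
- driver: bystander: orange-handled screwdriver 180 mm long lying on the bench behind the supply, loose, origin under its middle

How it is judged:
On the way, in this order (a step that is already met when the one before it is completed fails the run):
1. the dial's pointer tip stands still within 4 mm (5 degrees) of the orange mark, and the fingers have let go of the dial (distance between dial_pointer and mark_tip below 0.004 m and velocity of joint dial between -0.05 and 0.05 rad/s and contact force between the fingers and dial below 0.1 N), for 0.2 s.
2. the plunger is held down at its stop (at least 16.5 of its 18 mm) for 0.3 s (value of joint plunger above 0.0165 m), for 0.3 s.
At the end, for the whole second after the job is handed in: The dial is at rest with its pointer tip within 4 mm (5 degrees) of the orange mark, the plunger has been pressed to its stop after that and is back up (less than 3 mm down), and drone, bin, spool and screwdriver are within 15 mm of where they started (distance between dial_pointer and mark_tip below 0.004 m and velocity of joint dial between -0.05 and 0.05 rad/s and value of joint plunger below 0.003 m and distance of each of bin, drone, spool, driver from where it was at the start of the episode below 0.015 m); the robot touches nothing.
It fails at once if the plunger is pressed by more than 8 mm while the dial's pointer tip is more than 6 mm off the orange mark (value of joint plunger above 0.008 m and not (distance between dial_pointer and mark_tip below 0.006 m)).
It fails at once if the plunger is pressed with more than 40 N (contact force between anything else and plunger above 40 N).
It fails at once if the drone, bin, spool or screwdriver is moved by more than 15 mm (distance of any of bin, drone, spool, driver from where it was at the start of the episode above 0.015 m).
It also fails if it takes over 70 s, if anything falls off the work surface, if the arm or the gripper's body presses on something with over 40 N, if the wrist force passes 120 N, or if a joint passes its speed limit or range.

## Working session

There is one attempt and no reset: what is moved stays moved. The work goes in short steps, Python scripts to look and compute and a tool call to move; the robot and the scene stay as the last step left them, time stands still between calls to the robot, and variables do not carry over. Pictures are saved under pics/ and viewed, at most 10 in all, crops included, and the job is handed in when it is done.

Besides the shell and the picture viewer there is one more tool, called as name([rows], argument=value, ...), one row to a line, values as JSON. arm_command: Moves the arm, as the interface text tells. Its arguments: {"type":"object","properties":{"moves":{"type":"array"},"force":{"type":"number"}},"required":["moves"]}

```bash
mkdir -p pics; python3 - <<'E'
from station import manip, snapshot, camera_info
import cv2,numpy as np
o=manip.get_obs();print({k:np.round(v,3).tolist() for k,v in o.items()})
for n in("scene","top"):
    im=snapshot(n);cv2.imwrite(f"pics/{n}0.png",cv2.cvtColor(im,cv2.COLOR_RGB2BGR))
    c=camera_info(n);print({k:np.round(v,4).tolist() for k,v in c.items()})
a=cv2.imread("pics/scene0.png");b=cv2.imread("pics/top0.png")
E
```

```text
{'clock': 0.0, 'joint_positions': [-1.138, 0.241, 0.004, 1.335, -0.0, 1.571], 'qvel': [0.0, 0.0, 0.001, -0.001, 0.001, -0.001], 'joint_efforts': [0.001, -37.232, 25.241, 0.017, 0.0, 0.0], 'position': [0.209, -0.453, 0.23], 'ee_rot': [-0.001, 0.977, 0.215, -0.0], 'force': [-0.457, 0.075, -0.508], 'ft_torque': [-0.023, -0.03, 0.036], 'grasp_force': 0.0, 'opening': 0.997}
{'fx': 509.4304, 'fy': 509.4304, 'cx': 282.154, 'cy': 208.2993, 'k1': -0.1806, 'cam_to_world': [[-0.5324, -0.6908, 0.4892, 1.1565], [0.8465, -0.4395, 0.3005, 0.3417], [0.0075, 0.5741, 0.8188, 1.0463], [0.0, 0.0, 0.0, 1.0]]}
{'fx': 417.0886, 'fy': 417.0886, 'cx': 285.4976, 'cy': 211.4523, 'k1': -0.0764, 'cam_to_world': [[-0.0015, 0.996, -0.0898, 0.5139], [-1.0, -0.0013, 0.0026, 0.0102], [0.0025, 0.0898, 0.996, 1.0471], [0.0, 0.0, 0.0, 1.0]]}
```

View pics/scene0.png

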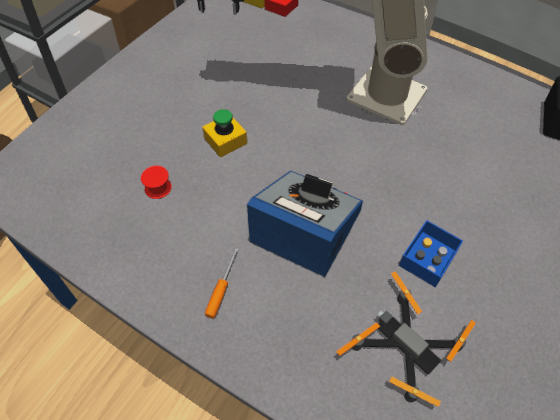

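View pics/top0.png

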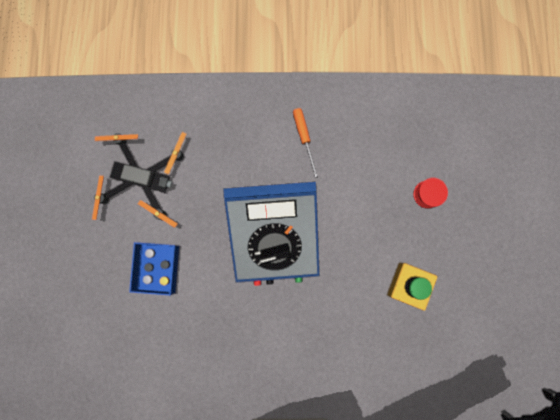

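The top view shows the console at about (273,232), the dial at about (274,246), the orange mark at (289,230), and the plunger at (420,288). I'll enlarge this area.

```bash
python3 - <<'E'
import cv2
b=cv2.imread("pics/top0.png")
c=cv2.resize(b[178:288,218:328],None,fx=5.4,fy=5.4,interpolation=cv2.INTER_CUBIC)
for k in range(220,328,10): cv2.putText(c,str(k),(int((k+.5-218)*5.4)-10,8),0,.3,(0,255,255),1); cv2.line(c,(int((k+.5-218)*5.4),10),(int((k+.5-218)*5.4),16),(0,255,255),1)
for k in range(180,288,10): cv2.putText(c,str(k),(0,int((k+.5-178)*5.4)+3),0,.3,(0,255,255),1)
cv2.imwrite("pics/topc.png",c)
E
```

```text
(no output)
```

View pics/topc.png

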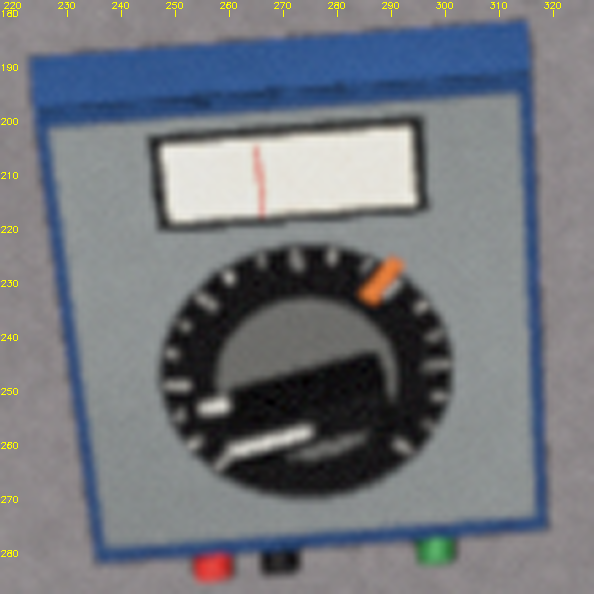

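The crop shows the front panel corners at crop (97,562) and (547,527) and the top-back corners at (30,57) and (527,20). The scale disc is centred at (307,370), the white pointer at (214,406) and the orange mark at (381,281).

```bash
cat > h.py <<'E'
import numpy as np, cv2
from station import camera_info
from scipy.optimize import least_squares
from scipy.spatial.transform import Rotation as R
def ray(ci,uv):
    K=np.array([[ci['fx'],0,ci['cx']],[0,ci['fy'],ci['cy']],[0,0,1.]])
    p=cv2.undistortPoints(np.array([[uv]],float),K,np.array([ci['k1'],0,0,0.]))[0,0]
    T=np.array(ci['cam_to_world']); d=T[:3,:3]@[p[0],-p[1],-1]; return T[:3,3],d
def proj(ci,P):
    T=np.array(ci['cam_to_world']); q=(np.atleast_2d(P)-T[:3,3])@T[:3,:3]
    s=np.c_[q[:,0],-q[:,1]]/-q[:,2:]; s=s*(1+ci['k1']*(s**2).sum(1,keepdims=True))
    return s*[ci['fx'],ci['fy']]+[ci['cx'],ci['cy']]
def hit(ci,uv,p0,n):
    o,d=ray(ci,uv); return o+d*(((p0-o)@n)/(d@n))
E
python3 - <<'E'
from h import *
t=camera_info("top")
cr=lambda x,y:np.array([x,y])/5.4+217.5-np.array([0,40])
C=[cr(97,562),cr(547,527),cr(30,57),cr(527,20)]
L=np.array([[-.105,.1,.05],[-.105,-.1,.05],[.105,.1,.16],[.105,-.1,.16]])
def tw(p,L): return R.from_euler('z',p[2]).apply(L)+[p[0],p[1],0]
f=lambda p:(proj(t,tw(p,L))-C).ravel()
s=least_squares(f,[.5,0,0]);p=s.x;print(p,np.round(s.fun,2))
Rz=R.from_euler('z',p[2]).as_matrix()
n=Rz@[-.5,0,np.sqrt(.75)];u=Rz@[np.sqrt(.75),0,.5];l=Rz@[0,1,0.]
p0=tw(p,[[-.105,0,.05]])[0]
cen=hit(t,cr(307,370),p0+n*.002,n)-n*.002
pt=hit(t,cr(214,406),p0+n*.006,n);mk=hit(t,cr(381,281),p0+n*.003,n)
print("cen",cen,"local",Rz.T@(cen-[p[0],p[1],0]),"slope dist",(cen-p0)@u)
for nm,q in(("pt",pt),("mk",mk)):
    a,b=(q-cen)@u,(q-cen)@l; print(nm,np.hypot(a,b)*1e3,"angle cw from up",np.degrees(np.arctan2(-b,a)))
for x,y in((161,370),(453,370),(307,243),(307,497)):
    q=hit(t,cr(x,y),p0+n*.002,n)-cen;print(np.round([q@u*1e3,q@l*1e3],1))
for z in(.1,): print("plunger",hit(t,[420,288],np.array([0,0,z]),np.array([0,0,1.])))
sc=camera_info("scene")
b=cv2.imread("pics/top0.png").astype(int); g=(b[...,1]-np.maximum(b[...,0],b[...,2])>30)
for nm,ci,box in(("top0",t,(400,270,440,305)),("scene0",sc,(205,100,245,135))):
    b=cv2.imread(f"pics/{nm}.png").astype(int); g=(b[...,1]-np.maximum(b[...,0],b[...,2])>30)
    ys,xs=np.nonzero(g[box[1]:box[3],box[0]:box[2]]);uv=[xs.mean()+box[0],ys.mean()+box[1]]
    print(nm,uv,len(xs),hit(ci,uv,np.array([0,0,.097]),np.array([0,0,1.])))
print("scene proj corners",np.round(proj(sc,tw(p,L)),0).tolist(),"cen",proj(sc,cen),"mk",proj(sc,mk))
a=cv2.imread("pics/scene0.png")[160:280,235:375];cv2.imwrite("pics/scc.png",cv2.resize(a,None,fx=5,fy=5,interpolation=cv2.INTER_CUBIC))
E
```

```text
[0.54812477 0.03528995 0.07449367] [-0.32  0.44  0.41  0.51 -0.38 -0.38  0.3  -0.51]
cen [0.52178034 0.033163   0.0953626 ] local [-0.02642967 -0.00016037  0.0953626 ] slope dist 0.09072520386645425
pt 41.901251478945206 angle cw from up -106.18821659810374
mk 52.171518040099336 angle cw from up 40.15401353907991
[ 5.3 61. ]
[ -5.4 -61.3]
[59.4 -4.5]
[-62.8   4.8]
plunger [ 0.42456165 -0.29721413  0.1       ]
top0 [np.float64(420.2997347480106), np.float64(288.0689655172414)] 377 [ 0.42411513 -0.2988785   0.097     ]
scene0 [np.float64(222.31950207468878), np.float64(116.51452282157676)] 241 [ 0.42429709 -0.29616824  0.097     ]
scene proj corners [[362.0, 200.0], [289.0, 170.0], [330.0, 242.0], [245.0, 204.0]] cen [[312.15511337 196.1828744 ]] mk [[293.0124168  194.96612043]]
```

View pics/scc.png

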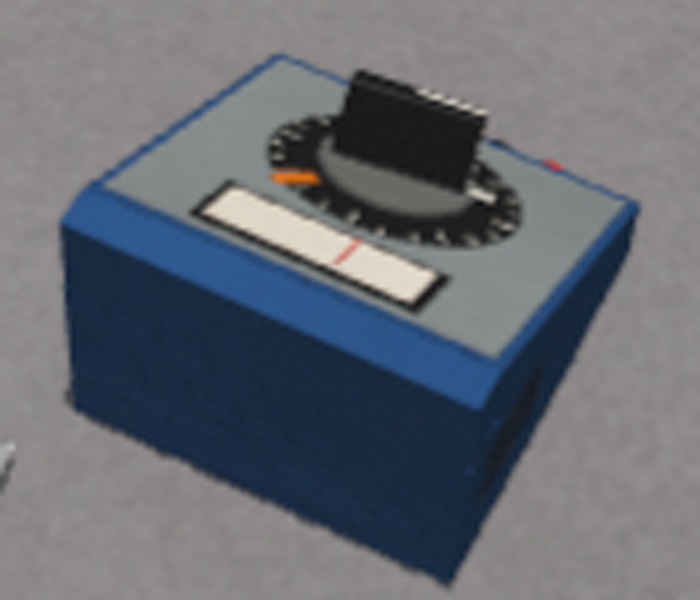

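The scene view agrees: the mark is predicted at (293,195) and seen at (294,196). The pointer is about 146° counter-clockwise of the mark. Next I'll test the sign of the last joint with a small turn.

arm_command([
  {"xyz":[0,0,0],"angular":[0,0,0.15],"grip":-1},
  {"xyz":[0,0,0],"angular":[0,0,0.15],"grip":-1},
])

```text
clock: 0.35
position: [0.2096, -0.4536, 0.2308]
ee_rot: [-0.001, 0.99, 0.142, -0.0]
force: [-0.5, -0.0, 0.4]
opening: 1.0
grasp_force: 0.0
```

```bash
cat >> h.py <<'E'
from station import manip
YAW=.0745; CEN=np.array([.5218,.0332,.0954])
Rz=R.from_euler('z',YAW).as_matrix()
n=Rz@[-.5,0,np.sqrt(.75)];u=Rz@[np.sqrt(.75),0,.5];l=Rz@[0,1,0.]
def pose(): 
    o=manip.get_obs();w,x,y,z=o['ee_rot'];return np.array(o['position']),R.from_quat([x,y,z,w]),o
def dialR(th,s): # th deg cw from up
    x=s*(np.cos(np.radians(th))*u-np.sin(np.radians(th))*l);z=-n
    return R.from_matrix(np.c_[x,np.cross(z,x),z])
def rel(P,Q):
    p,r,o=pose();print("xyz",np.round(r.inv().apply(P-p)*1e3,1),"ang",np.round((r.inv()*Q).as_rotvec(),3),"q",np.round(o['joint_positions'],3))
E
python3 - <<'E'
from h import *
for s in(1,-1): rel(CEN+.13*n,dialR(-106.2,s))
E
```

```text
xyz [ 372.7 -393.1   23.2] ang [-0.504  0.3   -1.602] q [-1.138  0.241  0.004  1.335  0.     1.719]
xyz [ 372.7 -393.1   23.2] ang [0.294 0.494 1.461] q [-1.138  0.241  0.004  1.335  0.     1.719]
```

```bash
python3 - <<'E'
from h import *
rel(CEN+.13*n,dialR(-10,-1))
E
```

```text
xyz [ 372.7 -393.1   23.2] ang [-0.79  -0.155 -3.002] q [-1.138  0.241  0.004  1.335  0.     1.719]
```

```bash
python3 - <<'E'
from h import *
rel(CEN+.13*n,dialR(30,-1))
E
```

```text
xyz [ 372.7 -393.1   23.2] ang [-0.664  0.104 -2.34 ] q [-1.138  0.241  0.004  1.335  0.     1.719]
```

arm_command([
  {"xyz":[373,-393,23],"angular":[-0.664,0.104,-2.34],"grip":-1},
  {"xyz":[373,-393,23],"angular":[-0.664,0.104,-2.34],"grip":-1},
  {"xyz":[373,-393,23],"angular":[-0.664,0.104,-2.34],"grip":-1},
  {"xyz":[373,-393,23],"angular":[-0.664,0.104,-2.34],"grip":-1},
  {"xyz":[373,-393,23],"angular":[-0.664,0.104,-2.34],"grip":-1},
  {"xyz":[373,-393,23],"angular":[-0.664,0.104,-2.34],"grip":-1},
  {"xyz":[373,-393,23],"angular":[-0.664,0.104,-2.34],"grip":-1},
  {"xyz":[373,-393,23],"angular":[-0.664,0.104,-2.34],"grip":-1},
  {"xyz":[373,-393,23],"angular":[-0.664,0.104,-2.34],"grip":-1},
  {"xyz":[373,-393,23],"angular":[-0.664,0.104,-2.34],"grip":-1},
  {"xyz":[373,-393,23],"angular":[-0.664,0.104,-2.34],"grip":-1},
  {"xyz":[373,-393,23],"angular":[-0.664,0.104,-2.34],"grip":-1},
  {"xyz":[373,-393,23],"angular":[-0.664,0.104,-2.34],"grip":-1},
  {"xyz":[373,-393,23],"angular":[-0.664,0.104,-2.34],"grip":-1},
  {"xyz":[373,-393,23],"angular":[-0.664,0.104,-2.34],"grip":-1},
  {"xyz":[373,-393,23],"angular":[-0.664,0.104,-2.34],"grip":-1},
])

```text
clock: 2.35
position: [0.4585, 0.0278, 0.2085]
ee_rot: [0.248, 0.216, 0.941, 0.076]
force: [-0.6, 0.4, -0.6]
opening: 1.002
grasp_force: 0.0
```

```bash
python3 - <<'E'
from h import *
from station import snapshot
rel(CEN+.13*n,dialR(30,-1))
rel(CEN+.13*n,dialR(-106.2,-1))
ci=camera_info("wrist"); im=snapshot("wrist"); import pickle; pickle.dump(ci,open("w1.pkl","wb"))
cv2.imwrite("pics/w1.png",cv2.cvtColor(im,cv2.COLOR_RGB2BGR))
print(proj(ci,CEN+.002*n), ci['k1'])
E
```

```text
xyz [ 1.6 -0.2 -0.3] ang [-0.001  0.001 -0.001] q [ 0.055 -0.201 -0.656  0.591  0.008  0.508]
xyz [ 1.6 -0.2 -0.3] ang [-2.000e-03 -1.000e-03 -2.378e+00] q [ 0.055 -0.201 -0.656  0.591  0.008  0.508]
[[273.85688579 199.20326981]] -0.07043472039842774
```

View pics/w1.png

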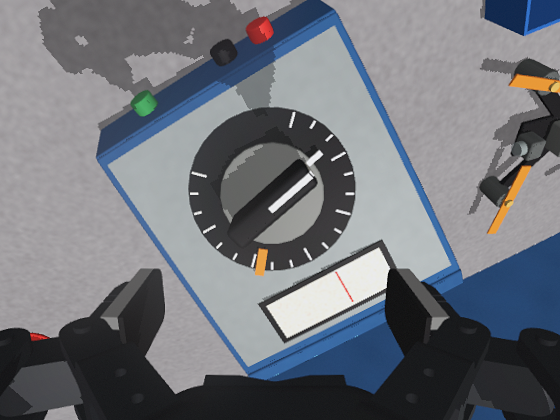

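The wrist view shows the scale disc spanning columns 189 to 356 and rows 107 to 272. The white pointer runs from (308,165) to a tip at (322,152), and the orange mark is centred at (261,262). I'll refine the dial centre and the angles from this view.

```bash
python3 - <<'E'
from h import *
import pickle
ci=pickle.load(open("w1.pkl","rb")); a=cv2.imread("pics/w1.png"); h=cv2.cvtColor(a,cv2.COLOR_BGR2HSV)
m=(h[...,0]>8)&(h[...,0]<25)&(h[...,1]>140)&(h[...,2]>150); ys,xs=np.nonzero(m[235:285,245:280]);mk=[xs.mean()+245,ys.mean()+235];print("mk px",mk)
# disc outline radii: dark to light along rays from approx centre
g=cv2.GaussianBlur(a,(3,3),0).mean(2); E=[]
for t in np.radians(np.arange(0,360,4)):
    v=[g[int(round(189.5+r*np.sin(t))),int(round(272.5+r*np.cos(t)))] for r in np.arange(70,95,.5)]
    i=np.argmax(np.diff(v)); E.append([272.5+(70.25+i*.5)*np.cos(t),189.5+(70.25+i*.5)*np.sin(t)])
E=np.array(E);t=np.linspace(0,2*np.pi,len(E))
def loc(uv,hh): q=hit(ci,uv,CEN+hh*n,n)-CEN;return np.array([q@u,q@l])*1e3
Q=np.array([loc(e,.002) for e in E])
s=least_squares(lambda p:np.hypot(*(Q-p[:2]).T)-p[2],[0,0,62],loss='soft_l1');c=s.x;print("centre offset u,l, radius",c,"rms",np.median(abs(s.fun)))
for nm,uv,hh in(("tip",(322,152),.006),("base",(308,165),.006),("mk",mk,.003)):
    q=loc(uv,hh)-c[:2];print(nm,np.hypot(*q),np.degrees(np.arctan2(-q[1],q[0])))
# panel corner check
F=Rz@np.array([-.105,.1,.05])+[.5481,.0353,0];G=Rz@np.array([-.105,-.1,.05])+[.5481,.0353,0]
print(proj(ci,[F,G]))
d=a[90:290,175:375];cv2.imwrite("pics/w1c.png",cv2.resize(d,None,fx=3,fy=3,interpolation=cv2.INTER_CUBIC))
E
```

```text
mk px [np.float64(260.92946058091286), np.float64(261.3278008298755)]
centre offset u,l, radius [-5.01906114  0.84110409 61.37525589] rms 0.28734249582864635
tip 47.04546007922638 -100.47452959228066
base 33.6706166959005 -99.19540851280496
mk 54.54179539675615 38.65678242703758
[[335.70858884  11.63565391]
 [ 95.09442065 160.88973583]]
```

View pics/w1c.png

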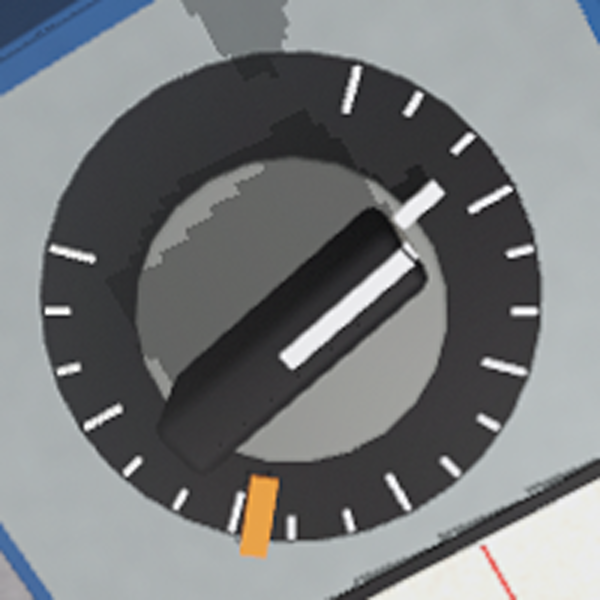

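```bash
cat > fit.py <<'E'
from h import *
import pickle
W=pickle.load(open("w1.pkl","rb"));t=camera_info("top");sc=camera_info("scene")
cr=lambda x,y:np.array([x,y])/5.4+217.5-np.array([0,40])
cs=lambda x,y:np.array([x,y])/5+[234.6,159.6]
L=np.array([[-.105,.1,.05],[-.105,-.1,.05],[.105,.1,.16],[.105,-.1,.16]])
Ct=np.array([cr(97,562),cr(547,527),cr(30,57),cr(527,20)]);Cs=np.array([cs(637,205),cs(280,57),cs(480,405),cs(62,225)])
def outline(f,ci,c0):
    g=cv2.GaussianBlur(cv2.imread(f),(3,3),0).mean(2).astype(np.float32);out=[];ang=[]
    for a in np.radians(np.arange(0,360,6)):
        P=[c0+r*(np.cos(a)*u-np.sin(a)*l)+.002*n for r in np.arange(.050,.074,.0005)]
        q=proj(ci,P).astype(np.float32);v=cv2.remap(g,q[None,:,0].copy(),q[None,:,1].copy(),1)[0]
        d=v[4:]-v[:-4];i=np.argmax(d)
        if d[i]>30: out.append(q[i+2]);ang.append(a)
    return np.array(out),np.array(ang)
c1=CEN-.003*u
O=[(ci,)+outline(f,ci,c1) for f,ci in(("pics/top0.png",t),("pics/scene0.png",sc),("pics/w1.png",W))]
print([len(o[1]) for o in O])
def model(p):
    r=R.from_euler('z',p[2]).as_matrix();T=np.array([p[0],p[1],0])
    return r,T
def f(p):
    r,T=model(p);nn=r@[-.5,0,.75**.5];uu=r@[.75**.5,0,.5];ll=r@[0,1,0.]
    c=T+r@[-.105,0,.05]+p[3]*uu+p[4]*ll; res=[]
    for k,(ci,uv,a) in enumerate(O):
        off=p[5+3*k:8+3*k]
        P=c+.062*(np.outer(np.cos(a),uu)-np.outer(np.sin(a),ll))+.002*nn+off
        res.append(np.clip(proj(ci,P)-uv,-3,3).ravel()/len(uv)**.5*2/(1 if k<2 else 3))
        if k<2: res.append((proj(ci,L@r.T+T+off)-(Ct if k==0 else Cs)).ravel()/1.)
    res.append(p[5:]/.002); return np.concatenate(res)
s=least_squares(f,[.548,.0353,.0745,.088,0]+[0]*9);p=s.x
print(np.round(p,4),s.cost)
r,T=model(p);uu=r@[.75**.5,0,.5];print("cen",T+r@[-.105,0,.05]+p[3]*uu+p[4]*r@np.array([0,1,0.]))
print(np.round(s.fun[-9:],2))
E
python3 fit.py
```

```text
[23, 0, 59]Traceback (most recent call last):
  File "fit.py", line 31, in <module>
    s=least_squares(f,[.548,.0353,.0745,.088,0]+[0]*9);p=s.x
    return func(*args, **kwargs)
    vector_fun = VectorFunction(
        fun_wrapped,
    ...<6 lines>...
        workers=workers
    )
    self._update_fun()
    ~~~~~~~~~~~~~~~~^^
    self.f = self.fun_wrapped(xp_copy(self.x))
             ~~~~~~~~~~~~~~~~^^^^^^^^^^^^^^^^^
    return np.atleast_1d(self.fun(x))
                         ~~~~~~~~^^^
    return self.f(x, *self.args, **self.kwargs)
           ~~~~~~^^^^^^^^^^^^^^^^^^^^^^^^^^^^^^
  File "fit.py", line 28, in f
    res.append(np.clip(proj(ci,P)-uv,-3,3).ravel()/len(uv)**.5*2/(1 if k<2 else 3))
                       ~~~~~~~~~~^~~
ValueError: operands could not be broadcast together with shapes (0,2) (0,)
```

```bash
sed -i 's/def outline(f,ci,c0):/def outline(f,ci,c0,w=8):/; s/d=v\[4:\]-v\[:-4\]/d=v[w:]-v[:-w]/; s/q\[i+2\]/q[i+w\/\/2]/; s/np.clip(proj(ci,P)-uv,-3,3)/(proj(ci,P)-uv)/' fit.py; sed -i 's/c1=CEN-.003\*u/c1=CEN-.0025*u/; s/d\[i\]>30/d[i]>25/' fit.py; python3 fit.py
```

```text
[58, 47, 59]
[ 5.475e-01  3.630e-02  7.530e-02  8.830e-02 -7.000e-04  5.000e-04
 -7.000e-04 -8.000e-04 -5.000e-04  5.000e-04 -9.000e-04 -0.000e+00
  2.000e-04 -7.000e-04] 10.89169191728504
cen [0.51910021 0.03346588 0.09413535]
[ 0.25 -0.34 -0.38 -0.25  0.25 -0.46 -0.01  0.09 -0.35]
```

```bash
for k in .000 .004 .006; do sed "s/c1=CEN-.0025\*u/c1=CEN-$k*u/" fit.py > f2.py; python3 f2.py | grep -A0 cen; done; sed -i 's/(proj(ci,P)-uv).ravel()/((proj(ci,P)-uv)*(lambda e:e\/np.linalg.norm(e,axis=1,keepdims=True))(uv-uv.mean(0))).sum(1)/' fit.py; python3 fit.py
cat >> fit.py <<'E'
yaw=p[2];c=T+r@[-.105,0,.05]+p[3]*uu+p[4]*r@np.array([0,1,0.]);nn=r@[-.5,0,.75**.5];ll=r@[0,1,0.]
off=p[11:14]
for nm,uv,hh in(("tip",(322,152),.006),("base",(308,165),.006),("mk",(260.9,261.3),.003),("barline a",(175+410/3,90+252/3),.046),("barline b",(175+288/3,90+360/3),.046)):
    q=hit(W,uv,c+off+hh*nn,nn)-c-off;q=np.array([q@uu,q@ll])*1e3;print(nm,q,np.hypot(*q),np.degrees(np.arctan2(-q[1],q[0])))
for nm,ci,uv,k in(("mk top",t,cr(381,281),5),("mk sc",sc,cs(295,178),8),("tip sc",sc,cs(482,195),8)):
    q=hit(ci,uv,c+p[k:k+3]+(.003 if nm[0]=='m' else .006)*nn,nn)-c-p[k:k+3];q=np.array([q@uu,q@ll])*1e3;print(nm,np.hypot(*q),np.degrees(np.arctan2(-q[1],q[0])))
E
python3 fit.py
```

```text
cen [0.52034667 0.03358547 0.09490873]
cen [0.51822922 0.03327757 0.09360502]
cen [0.51707295 0.03336053 0.09291076]
[58, 47, 59]
[ 5.474e-01  3.650e-02  7.550e-02  8.780e-02 -6.000e-04  7.000e-04
 -9.000e-04 -8.000e-04 -5.000e-04  4.000e-04 -9.000e-04 -2.000e-04
  5.000e-04 -9.000e-04] 10.17116875884847
cen [0.51859443 0.03368269 0.093889  ]
[ 0.33 -0.43 -0.38 -0.24  0.2  -0.45 -0.1   0.23 -0.47]
[58, 47, 59]
[ 5.474e-01  3.650e-02  7.550e-02  8.780e-02 -6.000e-04  7.000e-04
 -9.000e-04 -8.000e-04 -5.000e-04  4.000e-04 -9.000e-04 -2.000e-04
  5.000e-04 -9.000e-04] 10.17116875884847
cen [0.51859443 0.03368269 0.093889  ]
[ 0.33 -0.43 -0.38 -0.24  0.2  -0.45 -0.1   0.23 -0.47]
tip [-9.35663803 45.94085266] 46.88399106185974 -101.51181484943072
base [-6.18967314 32.89269066] 33.47000377311477 -100.6571650917454
mk [ 41.7828683  -34.58900649] 54.24211881282056 39.61889180942085
barline a [-7.18832035 32.05413103] 32.85025518405201 -102.63978455095808
barline b [ 0.08742634 -0.85536017] 0.8598164848277055 84.16406583260135
mk top 54.37495672600134 38.06816669751846
mk sc 54.937980834243184 37.6739677680972
tip sc 41.347581456756 -105.97195028708073
```

The joint fit puts the dial centre at (0.519, 0.034, 0.094). The bar stands at about −102.3° and the mark at about 39°.

```bash
sed -i 's/^YAW=.*/YAW=.0755; CEN=np.array([.5186,.0337,.0939])/' h.py; python3 - <<'E'
from h import *
rel(CEN+.13*n,dialR(-102.3,-1))
E
```

```text
xyz [ 4.9 -1.4 -0.6] ang [-2.000e-03 -1.000e-03 -2.311e+00] q [ 0.055 -0.2   -0.656  0.591  0.008  0.508]
```

arm_command([
  {"xyz":[5,-1.4,-0.6],"angular":[-0.002,-0.001,-2.311],"grip":-1},
  {"xyz":[5,-1.4,-0.6],"angular":[-0.002,-0.001,-2.311],"grip":-1},
  {"xyz":[5,-1.4,-0.6],"angular":[-0.002,-0.001,-2.311],"grip":-1},
  {"xyz":[5,-1.4,-0.6],"angular":[-0.002,-0.001,-2.311],"grip":-1},
  {"xyz":[5,-1.4,-0.6],"angular":[-0.002,-0.001,-2.311],"grip":-1},
  {"xyz":[5,-1.4,-0.6],"angular":[-0.002,-0.001,-2.311],"grip":-1},
  {"xyz":[5,-1.4,-0.6],"angular":[-0.002,-0.001,-2.311],"grip":-1},
  {"xyz":[5,-1.4,-0.6],"angular":[-0.002,-0.001,-2.311],"grip":-1},
  {"xyz":[5,-1.4,-0.6],"angular":[-0.002,-0.001,-2.311],"grip":-1},
  {"xyz":[5,-1.4,-0.6],"angular":[-0.002,-0.001,-2.311],"grip":-1},
  {"xyz":[5,-1.4,-0.6],"angular":[-0.002,-0.001,-2.311],"grip":-1},
  {"xyz":[5,-1.4,-0.6],"angular":[-0.002,-0.001,-2.311],"grip":-1},
  {"xyz":[5,-1.4,-0.6],"angular":[-0.002,-0.001,-2.311],"grip":-1},
  {"xyz":[5,-1.4,-0.6],"angular":[-0.002,-0.001,-2.311],"grip":-1},
])

```text
clock: 4.15
position: [0.4536, 0.0288, 0.2063]
ee_rot: [-0.17, 0.774, -0.577, 0.195]
force: [0.0, -0.2, 0.2]
opening: 0.999
grasp_force: 0.0
```

```bash
python3 - <<'E'
from h import *
from station import snapshot
rel(CEN+.013*n,dialR(-102.3,-1))
ci=camera_info("wrist"); im=snapshot("wrist"); import pickle; pickle.dump(ci,open("w2.pkl","wb"))
cv2.imwrite("pics/w2.png",cv2.cvtColor(im,cv2.COLOR_RGB2BGR))
print(proj(ci,CEN+.002*n),proj(ci,CEN+.046*n))
E
```

```text
xyz [  0.   -0.2 117. ] ang [ 0. -0. -0.] q [ 0.057 -0.209 -0.668  0.588  0.009 -1.801]
[[274.30808545 201.86125031]] [[274.23379981 218.79642439]]
```

View pics/w2.png

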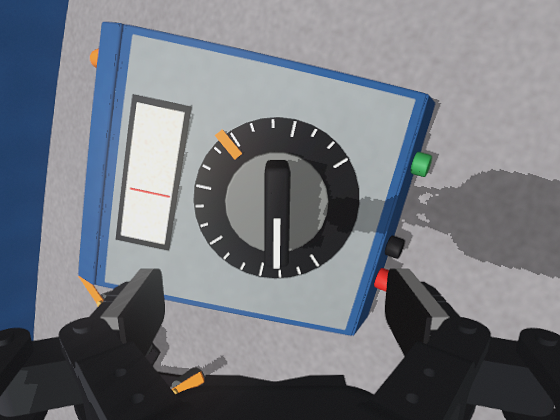

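The bar is upright at column 277, midway between the fingers (163 and 387), so the alignment is good. I'll descend.

arm_command([
  {"xyz":[0,0,40],"angular":[0,0,0],"grip":-1},
  {"xyz":[0,0,80],"angular":[0,0,0],"grip":-1},
  {"xyz":[0,0,105],"angular":[0,0,0],"grip":-1},
  {"xyz":[0,0,117],"angular":[0,0,0],"grip":-1},
  {"xyz":[0,0,117],"angular":[0,0,0],"grip":-1},
  {"xyz":[0,0,117],"angular":[0,0,0],"grip":-1},
])

```text
clock: 4.95
position: [0.5122, 0.0329, 0.1059]
ee_rot: [-0.17, 0.774, -0.577, 0.196]
force: [-0.3, -1.1, 0.5]
opening: 1.0
grasp_force: 0.0
```

arm_command([
  {"xyz":[0,0,0],"angular":[0,0,0],"grip":0},
  {"xyz":[0,0,0],"angular":[0,0,0],"grip":0.4},
  {"xyz":[0,0,0],"angular":[0,0,0],"grip":1},
  {"xyz":[0,0,0],"angular":[0,0,0],"grip":1},
  {"xyz":[0,0,0],"angular":[0,0,0],"grip":1},
  {"xyz":[0,0,0],"angular":[0,0,0],"grip":1},
  {"xyz":[0,0,0],"angular":[0,0,0],"grip":1},
  {"xyz":[0,0,0],"angular":[0,0,0],"grip":1},
], force=50)

```text
clock: 5.95
position: [0.5107, 0.0325, 0.1047]
ee_rot: [-0.169, 0.775, -0.577, 0.195]
force: [-7.3, -2.1, 5.8]
opening: 0.179
grasp_force: 49.1
```

```bash
python3 - <<'E'
from h import *
rel(CEN+.013*n,dialR(-102.3,-1));o=pose()[2];print(o['force'],o['ft_torque'],o['opening'],o['grasp_force'],pose()[1].inv().apply(o['force']))
E
```

```text
xyz [-0.2 -1.6  0.3] ang [ 0.002 -0.001 -0.   ] q [ 0.059  0.068 -0.74   0.241  0.007 -1.799]
[-7.25610353 -2.10649767  5.82247157] [-0.15651433  0.85887759 -0.12190359] 0.17903310046394574 49.06774342060089 [ 0.77887771  3.7579935  -8.73271896]
```

The grip holds (opening 15 mm). The dial axis is about 1.6 mm towards tool +y, so I'll relieve that offset and start turning.

arm_command([
  {"xyz":[0,1.6,-1],"angular":[0,0,0],"grip":1},
  {"xyz":[0,1.6,-1],"angular":[0,0,0.1],"grip":1},
  {"xyz":[0,1.6,-1],"angular":[0,0,0.25],"grip":1},
  {"xyz":[0,1.6,-1],"angular":[0,0,0.4],"grip":1},
  {"xyz":[0,1.6,-1],"angular":[0,0,0.55],"grip":1},
  {"xyz":[0,1.6,-1],"angular":[0,0,0.7],"grip":1},
  {"xyz":[0,1.6,-1],"angular":[0,0,0.85],"grip":1},
  {"xyz":[0,1.6,-1],"angular":[0,0,1.0],"grip":1},
  {"xyz":[0,1.6,-1],"angular":[0,0,1.15],"grip":1},
  {"xyz":[0,1.6,-1],"angular":[0,0,1.2],"grip":1},
  {"xyz":[0,1.6,-1],"angular":[0,0,1.2],"grip":1},
])

```text
clock: 7.32
position: [0.51, 0.0327, 0.1044]
ee_rot: [0.25, -0.314, 0.914, -0.065]
force: [5.9, 1.6, -7.7]
opening: 0.177
grasp_force: 51.7
```

```bash
python3 - <<'E'
from h import *
rel(CEN+.013*n,dialR(39,-1));o=pose()[2];print(o['force'],o['ft_torque'],o['opening'],o['grasp_force'],pose()[1].inv().apply(o['force']))
E
```

```text
xyz [-2.  -0.9  0.4] ang [ 0.000e+00 -1.000e-03  1.266e+00] q [ 0.059  0.067 -0.742  0.239  0.009 -0.6  ]
[ 5.86292946  1.63902699 -7.73110589] [ 0.12926875  0.20597669 -0.04473809] 0.17700700454725304 51.71298801898956 [-1.74929083  0.26540882  9.67987032]
```

arm_command([
  {"xyz":[0,0,0.6],"angular":[0,0,0.15],"grip":1},
  {"xyz":[0,0,0.6],"angular":[0,0,0.3],"grip":1},
  {"xyz":[0,0,0.6],"angular":[0,0,0.45],"grip":1},
  {"xyz":[0,0,0.6],"angular":[0,0,0.6],"grip":1},
  {"xyz":[0,0,0.6],"angular":[0,0,0.75],"grip":1},
  {"xyz":[0,0,0.6],"angular":[0,0,0.9],"grip":1},
  {"xyz":[0,0,0.6],"angular":[0,0,1.05],"grip":1},
  {"xyz":[0,0,0.6],"angular":[0,0,1.2],"grip":1},
  {"xyz":[0,0,0.6],"angular":[0,0,1.27],"grip":1},
  {"xyz":[0,0,0.6],"angular":[0,0,1.27],"grip":1},
  {"xyz":[0,0,0.6],"angular":[0,0,1.27],"grip":1},
])

```text
clock: 8.7
position: [0.51, 0.0334, 0.1043]
ee_rot: [0.24, 0.289, 0.922, 0.097]
force: [-1.6, 5.4, -0.2]
opening: 0.182
grasp_force: 53.0
```

arm_command([
  {"xyz":[0,0,0],"angular":[0,0,0],"grip":0.3},
  {"xyz":[0,0,0],"angular":[0,0,0],"grip":-0.5},
  {"xyz":[0,0,0],"angular":[0,0,0],"grip":-1},
  {"xyz":[0,0,0],"angular":[0,0,0],"grip":-1},
  {"xyz":[0,0,0],"angular":[0,0,0],"grip":-1},
  {"xyz":[0,0,0],"angular":[0,0,0],"grip":-1},
  {"xyz":[0,0,-40],"angular":[0,0,0],"grip":-1},
  {"xyz":[0,0,-80],"angular":[0,0,0],"grip":-1},
  {"xyz":[0,0,-117],"angular":[0,0,0],"grip":-1},
  {"xyz":[0,0,-117],"angular":[0,0,0],"grip":-1},
  {"xyz":[0,0,-117],"angular":[0,0,0],"grip":-1},
])

```text
clock: 10.07
position: [0.4519, 0.0281, 0.2054]
ee_rot: [0.24, 0.29, 0.922, 0.096]
force: [-0.1, 0.4, 0.4]
opening: 0.999
grasp_force: 0.0
```

```bash
python3 - <<'E'
from h import *
from station import snapshot
rel(CEN+.13*n,dialR(39,-1))
ci=camera_info("wrist"); im=snapshot("wrist"); import pickle; pickle.dump(ci,open("w3.pkl","wb"))
b=cv2.cvtColor(im,cv2.COLOR_RGB2BGR);cv2.imwrite("pics/w3.png",b)
cv2.imwrite("pics/w3c.png",cv2.resize(b[100:300,175:375],None,fx=3,fy=3,interpolation=cv2.INTER_CUBIC))
E
```

```text
xyz [-1.4  1.9  0. ] ang [-0.     0.    -0.004] q [ 0.055 -0.212 -0.673  0.587  0.01   0.667]
```

View pics/w3c.png

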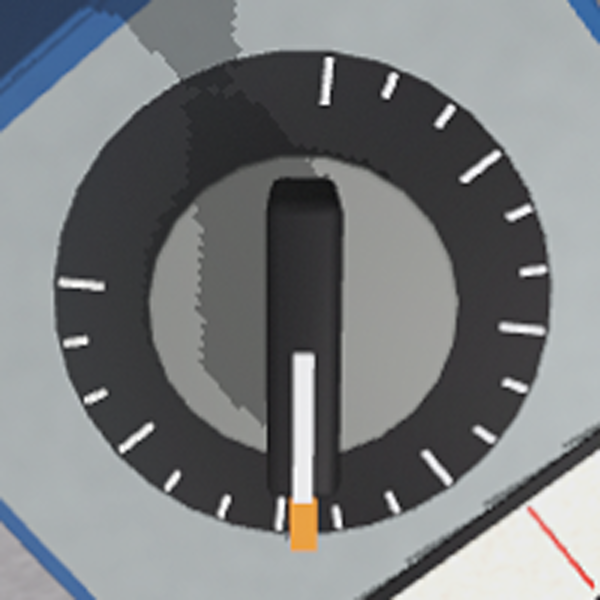

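The white bar line (crop column 303) points straight at the orange mark's centre (column 303.5), so the dial is set. Next is the plunger.

```bash
python3 - <<'E'
from h import *
p,r,o=pose(); z=r.apply([0,0,1]); ax=np.cross(z,[0,0,-1]);ax*=np.arcsin(np.linalg.norm(ax))/np.linalg.norm(ax)
Q=R.from_rotvec(ax)*r
rel(np.array([.424,-.2975,.19]),Q)
E
```

```text
xyz [-163.3 -283.1  -13.2] ang [ 0.33   0.405 -0.   ] q [ 0.055 -0.211 -0.673  0.587  0.01   0.667]
```

arm_command([
  {"xyz":[-163,-283,-13],"angular":[0.33,0.405,0],"grip":1},
  {"xyz":[-163,-283,-13],"angular":[0.33,0.405,0],"grip":1},
  {"xyz":[-163,-283,-13],"angular":[0.33,0.405,0],"grip":1},
  {"xyz":[-163,-283,-13],"angular":[0.33,0.405,0],"grip":1},
  {"xyz":[-163,-283,-13],"angular":[0.33,0.405,0],"grip":1},
  {"xyz":[-163,-283,-13],"angular":[0.33,0.405,0],"grip":1},
  {"xyz":[-163,-283,-13],"angular":[0.33,0.405,0],"grip":1},
  {"xyz":[-163,-283,-13],"angular":[0.33,0.405,0],"grip":1},
  {"xyz":[-163,-283,-13],"angular":[0.33,0.405,0],"grip":1},
], force=30)

```text
clock: 11.25
position: [0.4247, -0.2957, 0.1911]
ee_rot: [0.001, 0.299, 0.954, 0.0]
force: [0.0, -0.4, 0.8]
opening: -0.0
grasp_force: 0.0
```

```bash
python3 - <<'E'
from h import *
from station import snapshot
p,r,o=pose();print(p,r.apply([0,0,1]),o['opening'])
b=cv2.cvtColor(snapshot("top"),cv2.COLOR_RGB2BGR);cv2.imwrite("pics/t2.png",b)
s=cv2.cvtColor(snapshot("scene"),cv2.COLOR_RGB2BGR)
cv2.imwrite("pics/t2c.png",np.hstack([cv2.resize(b[180:320,220:460],(480,280)),cv2.resize(s[60:200,160:300],(280,280))]))
E
```

```text
[ 0.42470227 -0.29571109  0.19106344] [ 1.31998425e-03  4.33832209e-04 -9.99999035e-01] -6.302163177816597e-05
```

View pics/t2c.png

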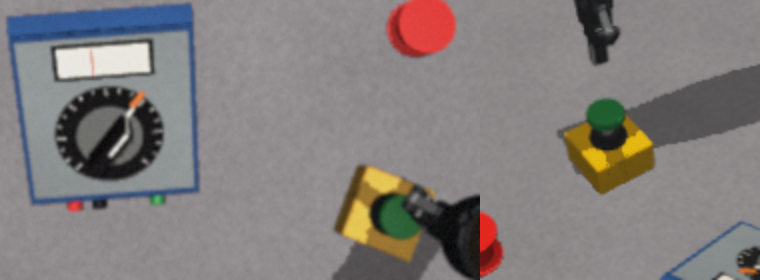

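The dial pointer is on the mark in the top view, and the tool is over the plunger. I'll approach and then press in steps.

arm_command([
  {"xyz":[0,0,40],"angular":[0,0,0],"grip":1},
  {"xyz":[0,0,75],"angular":[0,0,0],"grip":1},
  {"xyz":[0,0,87],"angular":[0,0,0],"grip":1},
  {"xyz":[0,0,93],"angular":[0,0,0],"grip":1},
  {"xyz":[0,0,98],"angular":[0,0,0],"grip":1},
  {"xyz":[0,0,101],"angular":[0,0,0],"grip":1},
  {"xyz":[0,0,101],"angular":[0,0,0],"grip":1},
])

```text
clock: 12.22
position: [0.425, -0.2974, 0.0907]
ee_rot: [0.001, 0.3, 0.954, 0.0]
force: [-1.5, 2.5, 4.9]
opening: -0.002
grasp_force: 2.5
```

arm_command([
  {"xyz":[0,0,2],"angular":[0,0,0],"grip":1},
  {"xyz":[0,0,4],"angular":[0,0,0],"grip":1},
  {"xyz":[0,0,6],"angular":[0,0,0],"grip":1},
  {"xyz":[0,0,7.5],"angular":[0,0,0],"grip":1},
  {"xyz":[0,0,7.5],"angular":[0,0,0],"grip":1},
])

```text
clock: 12.85
position: [0.4251, -0.2974, 0.0834]
ee_rot: [0.001, 0.3, 0.954, 0.0]
force: [-1.5, 2.6, 6.7]
opening: 0.003
grasp_force: 3.5
```

arm_command([
  {"xyz":[0,0,1],"angular":[0,0,0],"grip":1},
  {"xyz":[0,0,2],"angular":[0,0,0],"grip":1},
  {"xyz":[0,0,2],"angular":[0,0,0],"grip":1},
])

```text
clock: 13.22
position: [0.4251, -0.2974, 0.082]
ee_rot: [0.002, 0.3, 0.954, 0.0]
force: [-2.7, 3.4, 9.9]
opening: 0.004
grasp_force: 5.2
```

Force is now 9.9 N at z = 0.082, which is just at the stop. I'll press a fraction more, hold, and then release.

arm_command([
  {"xyz":[0,0,0.7],"angular":[0,0,0],"grip":1},
  {"xyz":[0,0,0.7],"angular":[0,0,0],"grip":1},
  {"xyz":[0,0,0.7],"angular":[0,0,0],"grip":1},
  {"xyz":[0,0,0.7],"angular":[0,0,0],"grip":1},
  {"xyz":[0,0,0.7],"angular":[0,0,0],"grip":1},
  {"xyz":[0,0,0.7],"angular":[0,0,0],"grip":1},
])

```text
clock: 13.98
position: [0.4251, -0.2974, 0.082]
ee_rot: [0.002, 0.3, 0.954, 0.0]
force: [-4.0, 4.8, 15.2]
opening: 0.003
grasp_force: 7.2
```

arm_command([
  {"xyz":[0,0,-10],"angular":[0,0,0],"grip":1},
  {"xyz":[0,0,-25],"angular":[0,0,0],"grip":1},
  {"xyz":[0,0,-60],"angular":[0,0,0],"grip":1},
  {"xyz":[0,0,-100],"angular":[0,0,0],"grip":1},
  {"xyz":[0,0,-100],"angular":[0,0,0],"grip":1},
  {"xyz":[0,0,-100],"angular":[0,0,0],"grip":1},
])

```text
clock: 14.72
position: [0.4243, -0.2975, 0.1795]
ee_rot: [0.001, 0.3, 0.954, 0.0]
force: [0.4, -0.1, 0.1]
opening: -0.002
grasp_force: 0.0
```

The plunger reached its stop: z stayed at 0.082 while the force rose to 15 N. It was held there and released, so I'm handing the job in.

```bash
python3 -c "
from station import job
print(job.close_job())"
```

```text
the job is handed in; nothing more can be done
None
```

The job is handed in, with no verdict returned: the dial points at the orange mark and was let go, the plunger was held at its stop for about 0.75 s at about 15 N (17 N with side load) and released, and nothing touched the bystander objects as far as I could tell; I took no picture after the press.

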